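# Check the hand brake of a mould trolley

## Task

Check the trolley's hand brake before it goes out: with the backs of the fingers, press the long brake lever in towards the push bar until it comes up firm at its stop, short of the bar, hold it there for about two seconds, then let it spring all the way out again and move clear. Only press the lever from its outer side; do not grip it, force it or reach into the gap behind it, and leave the bar, the short lock lever and the goods on the trolley alone.

Things in the scene. Friction and masses are not known exactly. Their poses are not given: they have to be found in the camera images.
- trolley: Blue tube-framed tray trolley with locked castors, parked ahead of the bench; it does not move. Origin straight below the middle of its push bar, level with the steel deck's top face. x along the deck, away from the bar and the robot; y along the bar to the left; z up. Deck x = 30 to 790 mm. Nothing loose stands on it within 90 mm of the bar.
- bar_mid (a point): Middle of the push bar, on its axis, 190 mm above the deck; axes as trolley. Level tube along y, 26 mm diameter, 33 mm over the rubber grips (y = -200 to -85 and 85 to 210 mm); at y = +-220 mm it bends down into uprights.
- brake_set: Fixed part of the brake, clamped on the bar's left half: collar 44 mm diameter, perch reaching 50 mm ahead of the bar axis, and to its right (y = -4 to -90 mm, x = 14 to 52 mm) a brake cylinder with a black reservoir, top 40 mm above the bar axis. Origin on the bar axis in the collar's middle; axes parallel to the trolley's.
- brake_pivot (a point): Point on the brake lever's upright pivot axis, 45 mm ahead of the bar axis and level with it. Axes as brake_set.
- brake_pad (a point): Point on the brake lever's outer face (turned away from bar and robot), where it is pressed; moves with the lever. 36 mm ahead and 95 mm left of the pivot at rest, at half the blade's height. x out of that face, y along the blade to its ball end, z up. Straight level aluminium blade 10 mm thick, 16 mm tall, y = -66 to +38 mm. At rest the face is 81 mm ahead of the bar axis.
- brake_ball (a point): Centre of the 20 mm ball at the free, left end of the brake lever, 136 mm from the pivot along the bar at rest; moves with the lever.
- brake_lever (a joint): Brake lever angle, rad: 0 at rest (sprung out, parallel to the bar, 54 mm gap behind it), growing as it is pressed towards the bar; firm stop at 0.32, still clear of the bar, where brake_pad has moved about 32 mm towards the bar and 6 mm to the left. Springs back. Pressing at brake_pad takes about 4 N at first, 9 N just before the stop.
- lock_lever (a joint): Short tab lever (60 mm, flat end, no ball) of the castor lock, on the right half of the push bar, clamp 62 mm right of the bar's middle, pointing right ahead of the bar; rad, 0 at rest. Not to be moved.
- filter_can: Loose grey filter canister with a black collar and neck, 96 mm diameter, 93 mm tall, standing on the deck; origin under its centre. Leave alone.
- press_ring: Loose aluminium ring, 110 mm diameter, 22 mm tall, lying on the deck; origin under its centre. Leave alone.
- clamp_screw: Loose T-shaped clamp screw, 100 mm long, 14 mm thick, lying on the deck; origin under the shaft's middle. Leave alone.

How it is judged:
On the way:
1. the fingers hold the brake lever pressed in at its stop (beyond 0.285 of 0.32 rad) for 1.2 s (value of joint brake_lever above 0.285 rad and contact force between the fingers and brake_set above 4 N), for 1.2 s.
At the end, for the whole second after the job is handed in: The brake lever, after being held at its stop, is back out (within 0.03 rad of rest), the lock lever is at rest (within 0.06 rad) and the three loose things are within 15 mm of where they stood (value of joint brake_lever below 0.03 rad and value of joint lock_lever below 0.06 rad and distance of each of filter_can, press_ring, clamp_screw from where it was at the start of the episode below 0.015 m); the robot touches nothing.
It fails at once if the robot pushes on the trolley, its bar or its lock lever (more than 3 N) (contact force between any of the fingers, the arm and trolley above 3 N).
It fails at once if the lock lever is moved more than 0.12 rad (value of joint lock_lever above 0.12 rad).
It fails at once if the brake lever is forced (more than 60 N) (contact force between the fingers and brake_set above 60 N).
It fails at once if the lever is gripped or the hand reaches into the gap between lever and bar (grasp point at blade height within or behind the blade) (x of the grasp point in the frame of brake_pad between -0.06 and 0.001 m and y of the grasp point in the frame of brake_pad between -0.066 and 0.045 m and z of the grasp point in the frame of brake_pad between -0.03 and 0.022 m).
It fails at once if a loose thing on the deck is moved more than 15 mm (distance of any of filter_can, press_ring, clamp_screw from where it was at the start of the episode above 0.015 m).
It also fails if it takes over 48 s, if anything falls off the work surface, if the arm or the gripper's body presses on something with over 40 N, if the wrist force passes 120 N, or if a joint passes its speed limit or range.

## Robot

A 6-joint arm with a two-finger parallel gripper is mounted at the origin on the work surface. World frame = base frame: x ahead of the robot, y to its left, z up, the work surface at z = 0. Lengths are in m, angles in rad, forces in N, time in s.
With the tool pointing down it reaches from about 0.325 to 0.9 m from the base axis. Payload 6.1 kg.
Tool frame: the origin (TCP) lies midway between the tips of the shut fingers; the grasp point (between the pads) lies 19 mm behind it; z points along the fingers, y is the direction in which the jaws open and shut (so a half turn about z gives the same grasp; the last joint's range is limited). The gripper opens to 85 mm and grips with 20 to 120 N. Pads are 22 mm wide; open, the fingers measure 114 mm over their backs; the gripper's body (76 mm by 85 mm) begins 54 mm behind the grasp point. The pads swing forward as they close: fully open they stand 13 mm farther back than shut.
Start: joints at [-1.407, 0.22, 1.526, -0, 1.395, -0.126], TCP at [0.179, -0.599, 0.231] pointing down, gripper open.
Joint ranges: [-2.98, 2.98], [-0.91, 2.08], [0.09, 2.57], [-1.24, 4.39], [0.2, 2.65], [-2.68, 2.68]. Speed limits (rad/s): [2.57, 2.57, 3.01, 3.14, 3.14, 3.14].

## Interface

Orientations are given as a unit quaternion [x, y, z, w].
In Python, from rig import status, get_image, job_done gives the robot as it stands.
- The arm moves only by the tool servo_tool, never from a script. Its argument "deltas" is a list of rows, each a list of 7 numbers: the turn, a rotation vector about the tool's x, y, z as a fraction of full scale, then the shift along the tool's x, y, z as a fraction of full scale, then the gripper's target within -1 to 1 (fully open at 1, half-way at 0, shut at -1). A call has 1 to 8 rows; each row is the pose to reach, as a shift and turn from the pose commanded when the call began, along the tool's axes at that moment; what a row does not reach only later rows make up. Full scale, the value 1, is 10 cm for a shift and 1.5 rad for a turn. A row lasts 1/10 s, in which the tool goes at most 50 mm and 8.59 degrees, less where a joint would pass 70% of its speed; a pose out of reach is approached as far as the arm can. A call with a number of a shift or a turn outside -1 to 1 is refused whole. A call with a gripper value outside its range is refused whole. The fingers move at their own pace and stop on an object; "grip_force" is the grip in N (left out, the last holds). Time passes only in rows, so rows that repeat a pose let the fingers close. It gives the time, the measured TCP pose, the force and the opening at its end, in the units of the state.
- status.get_state(): the state, without advancing time (a new reading comes with each control period).
- get_image(name): name is "side" or "top" or "wrist"; returns a dict with "color" (420x560x3 uint8, blue, green, red), "fx", "fy", "cx", "cy" (pixels), "pose" (4x4, takes a point from camera to world coordinates); the wrist camera has in their place "mount" (4x4, takes a point from camera to tool coordinates, whose origin is the TCP and whose axes are the flange's). Camera axes: x right, y up, looking along -z (the intrinsics and any distortion apply to the point x, -y, -z); pixel columns grow to the right and rows downward; lengths in m; the calibration is good to about 2 mm. A picture is of the moment at which its call begins: read the wrist's pose just before it. There is no depth.
- job_done(): hands the job in, once; it reports no verdict.
The state is a dict: "time_s": time; "joint_pos": joint angles; "dq": joint speeds; "joint_torque": joint torques, N m; "tool_pos": TCP position; "ee_rot": TCP orientation; "wrist_force": force on the tool from outside, world axes, zero at the start; "moment": the same for the moment, N m; "finger_gap": finger opening in m.
Only numpy, scipy, OpenCV 4.12 (cv2) and the standard library are available. Lean on these libraries where they do the work, as an engineer would, in place of code of your own. Each camera call takes 0.05 s, during which the arm holds its last target. There are 200 camera calls.

## Working session

There is one attempt and no reset: what is moved stays moved. The work goes in short steps, Python scripts to look and compute and a tool call to move; the robot and the scene stay as the last step left them, time stands still between calls to the robot, and variables do not carry over. Pictures are saved under pics/ and viewed, about 8 in all and at most 12, crops included, and the job is handed in when it is done.

Besides the shell and the picture viewer there is one more tool, called after "Request:" as name(argument=value, ...), one argument or row to a line, values as JSON. servo_tool: Moves the arm, as the interface text tells. Shift numbers are shares of 10 cm and turn numbers shares of 1.5 rad, none past 1 either way. Its arguments: {"type":"object","properties":{"deltas":{"type":"array","items":{"type":"array","items":{"type":"number"}}},"grip_force":{"type":"number"}},"required":["deltas"]}

```bash
mkdir -p pics; ls
python3 - <<'E'
from rig import status,get_image
import cv2,pickle
s=status.get_state();print(s)
d={}
for n in("side","top"):
    g=get_image(n);d[n]=g;cv2.imwrite(f"pics/{n}0.png",g["color"]);print(n,g["fx"],g["cx"],g["cy"],g["pose"],[k for k in g])
g=get_image("wrist");print(g["fx"],g["mount"]);d["wrist"]=g
pickle.dump(d,open("im0.pkl","wb"))
E
```

```text
pics
{'time_s': 0.0, 'joint_pos': array([-1.40709820e+00,  2.21226621e-01,  1.52761896e+00, -3.58829414e-05,
        1.39472621e+00, -1.26122229e-01]), 'dq': array([-4.83359471e-05, -1.32248772e-03, -1.11114316e-03, -1.96756770e-03,
       -5.12569622e-04, -4.62673036e-04]), 'joint_torque': array([-2.49666336e-04, -4.96901929e+01, -3.89392447e+01, -1.47505139e-04,
        1.11010004e-02,  5.25742522e-06]), 'tool_pos': array([ 0.17848257, -0.59832789,  0.2301948 ]), 'ee_rot': array([ 9.89517939e-01,  1.44406607e-01, -3.62487112e-05, -9.89061411e-04]), 'wrist_force': array([-0.20010095, -0.42955103, -0.35371739]), 'moment': array([ 0.05141544, -0.03142911, -0.00428771]), 'finger_gap': 0.08528158369078202}
side 520.8574793463639 272.8285484311622 211.35642368820416 [[-0.80528822  0.34718563 -0.48059654  0.06075778]
 [-0.59286165 -0.47851585  0.64771726  0.63441681]
 [-0.00509494  0.80652633  0.59117622  0.84819702]
 [ 0.          0.          0.          1.        ]] ['color', 'fx', 'fy', 'cx', 'cy', 'pose']
top 415.41681638835234 274.06332125328174 208.0627807700796 [[-0.00477314  0.99898161 -0.04486608  0.55569094]
 [-0.9999758  -0.00499533 -0.00484146 -0.12959319]
 [-0.00506065  0.04484188  0.99898128  1.07102489]
 [ 0.          0.          0.          1.        ]] ['color', 'fx', 'fy', 'cx', 'cy', 'pose']
330.2230530150044 [[ 8.25688710e-04  9.48507925e-01  3.16752324e-01  8.01387445e-02]
 [ 9.99997165e-01 -1.49059401e-03  1.85682573e-03  1.22852302e-04]
 [ 2.23336304e-03  3.16749893e-01 -9.48506467e-01 -1.44029689e-01]
 [ 0.00000000e+00  0.00000000e+00  0.00000000e+00  1.00000000e+00]]
```

View pics/side0.png

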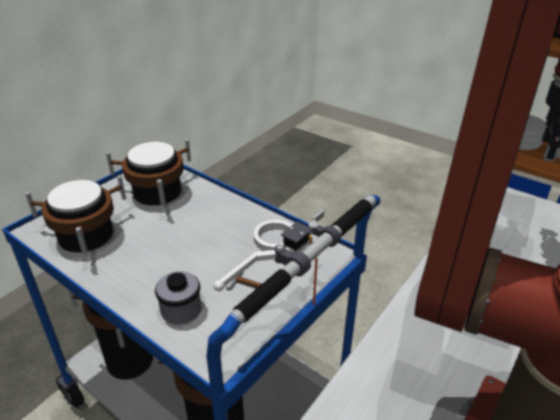

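View pics/top0.png

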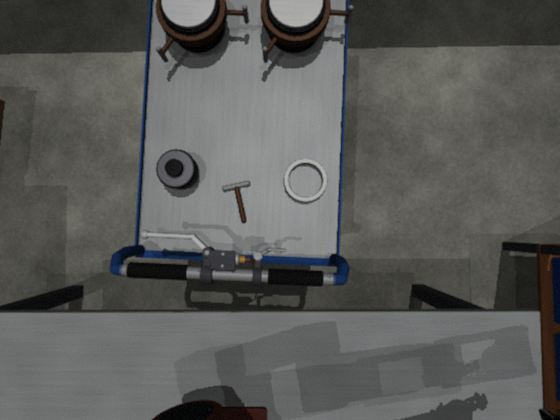

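The side view shows the lever ball at about (220,285) and the bar from (245,310) to (375,205). In the top view the ball is at about (145,234), the bar runs along row ~273, and the can is at (177,168). I'll zoom in to triangulate.

Run:
```python
import cv2,pickle
d=pickle.load(open("im0.pkl","rb"))
def crop(n,x,y,w,h,k):
    c=cv2.resize(d[n]["color"][y:y+h,x:x+w],None,fx=k,fy=k,interpolation=cv2.INTER_CUBIC)
    for i in range(0,w,20):
        cv2.line(c,(i*k,0),(i*k,6),(0,0,255),1);cv2.putText(c,str(x+i),(i*k,18),0,.4,(0,0,255),1)
    for j in range(0,h,20):
        cv2.line(c,(0,j*k),(6,j*k),(0,0,255),1);cv2.putText(c,str(y+j),(8,j*k+4),0,.4,(0,0,255),1)
    cv2.imwrite(f"pics/{n}_c.png",c)
crop("top",100,210,260,90,3);crop("side",200,180,190,150,4)
```

```text
(no output)
```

View pics/top_c.png

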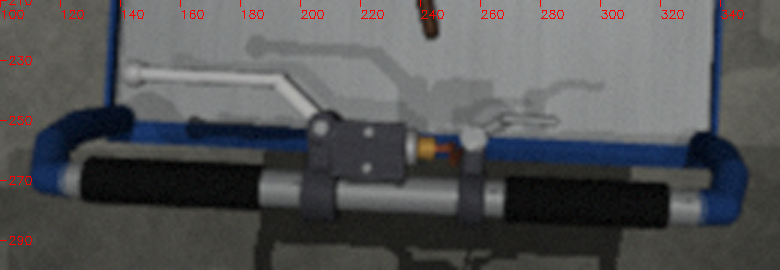

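View pics/side_c.png

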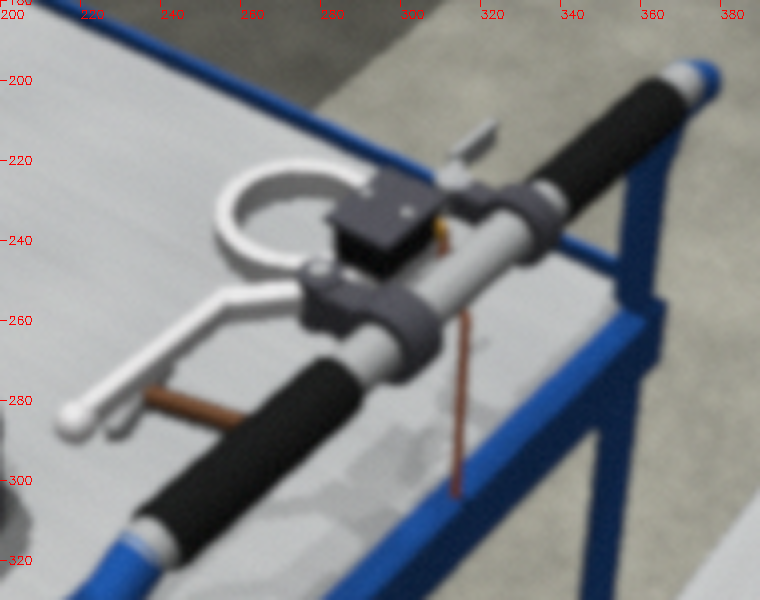

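Crop readings: ball at top (144.7,234.3) and side (218.5,285). The grip ends are readable in both views, so I'll fit the bar pose by reprojection.

```bash
cat > h.py <<'E'
import numpy as np,pickle
def proj(g,P):
    T=np.linalg.inv(np.array(g["pose"]));p=P@T[:3,:3].T+T[:3,3]
    return np.c_[g["cx"]+g["fx"]*p[:,0]/-p[:,2],g["cy"]-g["fy"]*p[:,1]/-p[:,2]]
E
python3 - <<'E'
from h import *
from scipy.optimize import least_squares
d=pickle.load(open("im0.pkl","rb"))
top=np.array([[127.3,270.3],[186.7,271.3],[268.3,276.7],[323,278.3],[144.7,234.3]])
side=np.array([[240,314],[285.3,275.3],[336.8,230],[368.5,204],[218.5,285]])
def W(q):
    x,y,z,a,bx,by,bz=q
    L=np.array([[0,.21,0],[0,.085,0],[0,-.085,0],[0,-.2,0],[bx,by,bz]])
    c,s=np.cos(a),np.sin(a)
    return L@np.array([[c,s,0],[-s,c,0],[0,0,1]])+[x,y,z]
def r(q):
    P=W(q);return np.r_[proj(d["top"],P)-top,proj(d["side"],P)-side].ravel()
s=least_squares(r,[.5,-.1,.2,0,.076,.15,0],x_scale=.1)
print(s.x.round(4));print(s.fun.reshape(-1,2).round(1));print(W(s.x).round(4))
# ball triangulation check; can position at deck z
g=d["top"]
def ray(g,u,v,z):
    R=g["pose"][:3,:3];t=g["pose"][:3,3];k=R@np.array([(u-g["cx"])/g["fx"],-(v-g["cy"])/g["fy"],-1]);return t+k*(z-t[2])/k[2]
zb=s.x[2];print("can",ray(g,175,165,zb-.19+.093),"deck z",zb-.19)
E
```

```text
[ 0.4556 -0.0266  0.1912 -0.0522  0.0769  0.1807 -0.0014]
[[ 0.8 -0.6]
 [ 0.5  1.3]
 [-0.5 -0.2]
 [-0.6  0.8]
 [-0.3 -0.4]
 [-0.4  0.3]
 [ 0.3 -0.8]
 [ 0.5 -0.2]
 [-1.7  0.2]
 [ 0.4  0.1]]
[[ 0.4665  0.1831  0.1912]
 [ 0.46    0.0583  0.1912]
 [ 0.4511 -0.1115  0.1912]
 [ 0.4452 -0.2263  0.1912]
 [ 0.5418  0.1499  0.1898]]
can [0.70279649 0.10920699 0.09419952] deck z 0.001199517732969696
```

Fit residuals are about 1 px. The ball comes out 77 mm ahead of the bar and level with it (76 mm expected), and the deck at about 0, so it all agrees. That puts the pad at about (0.545, 0.109, 0.190) with trolley yaw −0.052. Plan: lift, shut the gripper, turn so tool y lies along trolley x, fly around to ahead of the lever, then descend.

Request:
servo_tool(
  deltas=[
    [0, 0, -0.1, 0, 0, -0.3, -1],
    [0, 0, -0.2, 0, 0, -0.6, -1],
    [0, 0, -0.3, 0, 0, -1, -1],
    [0, 0, -0.4, 0, 0, -1, -1],
    [0, 0, -0.5, 0, 0, -1, -1],
    [0, 0, -0.6, 0, 0, -1, -1],
    [0, 0, -0.7, 0, 0, -1, -1],
    [0, 0, -0.78, 0, 0, -1, -1],
  ],
  grip_force=20,
)

```text
time_s: 0.95
tool_pos: [0.1785, -0.5987, 0.3308]
ee_rot: [0.743, 0.669, 0.0, -0.0]
wrist_force: [0.1, -0.1, -0.8]
finger_gap: -0.0001
```

Request:
servo_tool(
  deltas=[
    [0, 0, -0.04, 0.2, 0.2, -0.1, -1],
    [0, 0, -0.04, 0.4, 0.4, -0.3, -1],
    [0, 0, -0.04, 0.7, 0.7, -0.5, -1],
    [0, 0, -0.04, 1, 1, -0.7, -1],
    [0, 0, -0.04, 1, 1, -0.7, -1],
    [0, 0, -0.04, 1, 1, -0.7, -1],
  ],
)

```text
time_s: 1.55
tool_pos: [0.2898, -0.5103, 0.4018]
ee_rot: [0.724, 0.69, -0.0, 0.001]
wrist_force: [0.2, -0.6, -1.1]
finger_gap: -0.0004
```

Request:
servo_tool(
  deltas=[
    [0, 0, 0, 0.4, 0.4, 0, -1],
    [0, 0, 0, 0.8, 0.8, 0, -1],
    [0, 0, 0, 1, 1, 0, -1],
    [0, 0, 0, 1, 1, 0, -1],
  ],
)

```text
time_s: 1.95
tool_pos: [0.3961, -0.4134, 0.3999]
ee_rot: [0.724, 0.69, 0.001, -0.001]
wrist_force: [-0.6, -0.6, 0.0]
finger_gap: -0.0001
```

Request:
servo_tool(
  deltas=[
    [0, 0, 0, 0.4, 0.4, 0, -1],
    [0, 0, 0, 0.8, 0.8, 0, -1],
    [0, 0, 0, 1, 1, 0, -1],
    [0, 0, 0, 1, 1, 0, -1],
  ],
)

```text
time_s: 2.35
tool_pos: [0.5008, -0.319, 0.3995]
ee_rot: [0.724, 0.69, 0.0, -0.001]
wrist_force: [-0.3, 0.5, -0.2]
finger_gap: 0.0002
```

Request:
servo_tool(
  deltas=[
    [0, 0, 0, 0.4, 0.3, 0, -1],
    [0, 0, 0, 0.8, 0.6, 0, -1],
    [0, 0, 0, 1, 0.75, 0, -1],
    [0, 0, 0, 1, 0.75, 0, -1],
  ],
)

```text
time_s: 2.75
tool_pos: [0.5796, -0.2244, 0.3996]
ee_rot: [0.724, 0.69, -0.0, -0.001]
wrist_force: [-0.4, 0.1, -0.8]
finger_gap: -0.0003
```

Request:
servo_tool(
  deltas=[
    [0, 0, 0, 0.4, 0, 0, -1],
    [0, 0, 0, 0.8, 0, 0, -1],
    [0, 0, 0, 1, 0, 0, -1],
    [0, 0, 0, 1, 0, 0, -1],
  ],
)

```text
time_s: 3.15
tool_pos: [0.5833, -0.1253, 0.4008]
ee_rot: [0.725, 0.689, -0.0, -0.0]
wrist_force: [0.6, -0.2, 0.3]
finger_gap: -0.0002
```

Request:
servo_tool(
  deltas=[
    [0, 0, 0, 0.4, 0, 0, -1],
    [0, 0, 0, 0.8, 0, 0, -1],
    [0, 0, 0, 1, 0, 0, -1],
    [0, 0, 0, 1, 0, 0, -1],
  ],
)

```text
time_s: 3.55
tool_pos: [0.589, -0.0258, 0.4008]
ee_rot: [0.725, 0.689, -0.0, -0.0]
wrist_force: [-0.2, -0.5, -0.4]
finger_gap: -0.0003
```

Request:
servo_tool(
  deltas=[
    [0, 0, 0, 0.4, 0, 0, -1],
    [0, 0, 0, 0.8, 0, 0, -1],
    [0, 0, 0, 1, 0, 0, -1],
    [0, 0, 0, 1, 0, 0, -1],
    [0, 0, 0, 1, 0, 0, -1],
  ],
)

```text
time_s: 4.05
tool_pos: [0.5946, 0.0721, 0.4008]
ee_rot: [0.725, 0.688, -0.001, 0.0]
wrist_force: [-0.2, 0.2, -0.7]
finger_gap: -0.0001
```

Next, 33 mm more to the left, then down to z ≈ 0.28 and a look.

Request:
servo_tool(
  deltas=[
    [0, 0, 0, 0.33, 0, -0.0, -1],
    [0, 0, 0, 0.33, 0, 0.3, -1],
    [0, 0, 0, 0.33, 0, 0.6, -1],
    [0, 0, 0, 0.33, 0.05, 1, -1],
    [0, 0, 0, 0.33, 0.05, 1, -1],
    [0, 0, 0, 0.33, 0.05, 1, -1],
  ],
)

```text
time_s: 4.65
tool_pos: [0.6008, 0.1052, 0.3011]
ee_rot: [0.726, 0.688, -0.001, -0.0]
wrist_force: [0.4, 0.5, 0.3]
finger_gap: 0.0003
```

Run:
```python
from rig import status,get_image
import cv2,numpy as np
print(status.get_state()["tool_pos"],status.get_state()["joint_pos"])
g=get_image("side");w=get_image("wrist")
cv2.imwrite("pics/s1.png",np.hstack([cv2.resize(g["color"][150:360,170:400],None,fx=1.9,fy=1.9),cv2.resize(w["color"],(350,399)[:2])]))
```

```text
[0.60081742 0.10523883 0.30111116] [ 4.44775652e-02  1.50448627e-01  1.47647109e+00 -5.37865804e-04
  1.51673097e+00  9.77594155e-02]
```

View pics/s1.png

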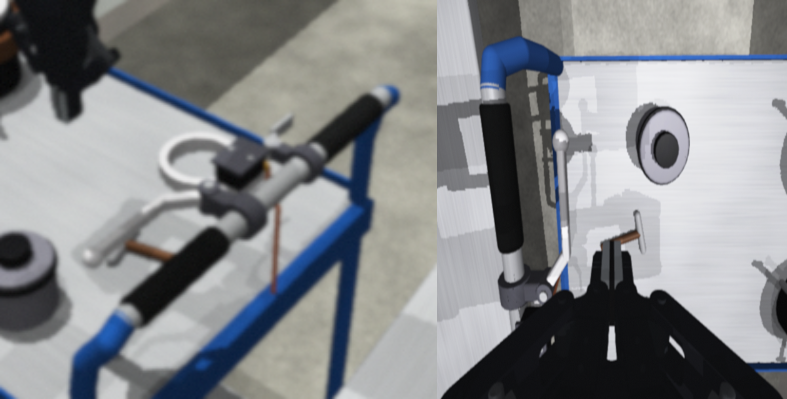

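The side view shows the fingers shut and clear ahead of the lever. The wrist view shows the lever between bar and fingers, with ball and can where I expected them. Descending to z ≈ 0.176.

Request:
servo_tool(
  deltas=[
    [0, 0, 0, 0, 0, 0.25, -1],
    [0, 0, 0, 0, 0, 0.5, -1],
    [0, 0, 0, 0, 0, 0.75, -1],
    [0, 0, 0, 0, 0, 1, -1],
    [0, 0, 0, 0, 0, 1, -1],
  ],
)

```text
time_s: 5.25
tool_pos: [0.5999, 0.1069, 0.1998]
ee_rot: [0.725, 0.689, -0.001, -0.001]
wrist_force: [-0.7, -0.0, -0.4]
finger_gap: 0.0002
```

Request:
servo_tool(
  deltas=[
    [0, 0, 0, 0, -0.1, 0.1, -1],
    [0, 0, 0, 0, -0.2, 0.25, -1],
    [0, 0, 0, 0, -0.3, 0.25, -1],
    [0, 0, 0, 0, -0.3, 0.25, -1],
  ],
)

```text
time_s: 5.65
tool_pos: [0.5711, 0.1089, 0.1786]
ee_rot: [0.725, 0.689, 0.001, 0.001]
wrist_force: [-0.4, 0.1, 0.5]
finger_gap: -0.0001
```

Run:
```python
from rig import status,get_image
import cv2,numpy as np
print(status.get_state()["tool_pos"],status.get_state()["wrist_force"])
g=get_image("side");w=get_image("wrist")
cv2.imwrite("pics/s2.png",np.hstack([cv2.resize(g["color"][180:340,180:340],(400,400),interpolation=cv2.INTER_CUBIC),cv2.resize(w["color"][100:400,100:400],(400,400))]))
```

```text
[0.57114449 0.10892917 0.1785789 ] [-0.4026432   0.09677006  0.45722914]
```

View pics/s2.png

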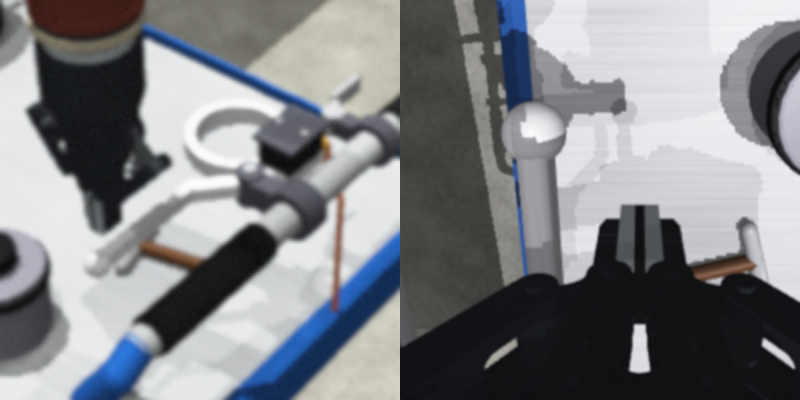

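The fingertips are just ahead of the blade. A knuckle juts out towards the bar at side pixel (244,246), so I'll check its height before pressing.

Run:
```python
from h import *
d=pickle.load(open("im0.pkl","rb"))
print(proj(d["side"],np.array([[.571,.109,.1786],[.5449,.1087,.19]])).round(1))
for dx in(.03,.04,.05,.06):
  for z in(.22,.24,.26): print(dx,z,proj(d["side"],np.array([[.571-dx,.111,z]])).round(0))
```

```text
[[221.9 270.5]
 [232.3 271.5]]
0.03 0.22 [[232. 261.]]
0.03 0.24 [[232. 252.]]
0.03 0.26 [[231. 244.]]
0.04 0.22 [[237. 263.]]
0.04 0.24 [[236. 255.]]
0.04 0.26 [[236. 246.]]
0.05 0.22 [[241. 265.]]
0.05 0.24 [[240. 257.]]
0.05 0.26 [[240. 248.]]
0.06 0.22 [[245. 267.]]
0.06 0.24 [[245. 259.]]
0.06 0.26 [[244. 250.]]
```

The knuckle sits about 60 mm out at z ≈ 0.265, well above the bar's top at 0.208. Pressing in slowly.

Request:
servo_tool(
  deltas=[
    [0, 0, 0, 0, -0.04, 0.02, -1],
    [0, 0, 0, 0, -0.08, 0.02, -1],
    [0, 0, 0, 0, -0.12, 0.02, -1],
    [0, 0, -0.02, 0.01, -0.15, 0.02, -1],
    [0, 0, -0.02, 0.01, -0.18, 0.02, -1],
    [0, 0, -0.02, 0.01, -0.18, 0.02, -1],
  ],
)

```text
time_s: 6.35
tool_pos: [0.5538, 0.1114, 0.1746]
ee_rot: [0.714, 0.7, 0.001, 0.001]
wrist_force: [5.5, 2.3, -3.3]
finger_gap: -0.0002
```

Request:
servo_tool(
  deltas=[
    [0, 0, -0.03, 0.01, -0.03, 0, -1],
    [0, 0, -0.06, 0.02, -0.07, 0, -1],
    [0, 0, -0.09, 0.03, -0.11, 0, -1],
    [0, 0, -0.12, 0.04, -0.15, 0, -1],
    [0, 0, -0.12, 0.04, -0.18, 0, -1],
    [0, 0, -0.12, 0.04, -0.18, 0, -1],
  ],
)

```text
time_s: 6.95
tool_pos: [0.5369, 0.1172, 0.1752]
ee_rot: [0.648, 0.761, 0.003, 0.001]
wrist_force: [8.3, 7.5, -3.9]
finger_gap: 0.0004
```

Request:
servo_tool(
  deltas=[
    [0, 0, -0.02, 0.03, -0.04, 0, -1],
    [0, 0, -0.04, 0.05, -0.08, 0, -1],
    [0, 0, -0.04, 0.06, -0.11, 0, -1],
    [0, 0, -0.04, 0.06, -0.11, 0, -1],
  ],
)

```text
time_s: 7.35
tool_pos: [0.5261, 0.1197, 0.1753]
ee_rot: [0.625, 0.78, 0.003, 0.003]
wrist_force: [10.9, 1.6, -4.7]
finger_gap: 0.0001
```

Request:
servo_tool(
  deltas=[
    [0, 0, 0, 0.01, -0.03, 0, -1],
    [0, 0, 0, 0.01, -0.05, 0, -1],
    [0, 0, 0, 0.01, -0.05, 0, -1],
  ],
)

```text
time_s: 7.65
tool_pos: [0.5253, 0.1197, 0.1757]
ee_rot: [0.625, 0.78, 0.006, 0.006]
wrist_force: [28.9, 4.4, -17.5]
finger_gap: -0.0002
```

That is the firm stop: force jumped from 11 to 29 N with under 1 mm of movement. I'll ease slightly and hold for 2 s.

Request:
servo_tool(
  deltas=[
    [0, 0, 0, 0, 0.015, 0, -1],
    [0, 0, 0, 0, 0.015, 0, -1],
    [0, 0, 0, 0, 0.015, 0, -1],
    [0, 0, 0, 0, 0.015, 0, -1],
    [0, 0, 0, 0, 0.015, 0, -1],
    [0, 0, 0, 0, 0.015, 0, -1],
    [0, 0, 0, 0, 0.015, 0, -1],
    [0, 0, 0, 0, 0.015, 0, -1],
  ],
)

```text
time_s: 8.45
tool_pos: [0.5256, 0.1197, 0.1756]
ee_rot: [0.625, 0.78, 0.005, 0.005]
wrist_force: [22.8, 3.0, -12.5]
finger_gap: -0.0001
```

Run:
```python
from rig import status,get_image
import cv2,numpy as np
g=get_image("side");w=get_image("top")
cv2.imwrite("pics/s3.png",np.hstack([cv2.resize(g["color"][180:340,180:340],(400,400),interpolation=cv2.INTER_CUBIC),cv2.resize(w["color"][150:310,100:260],(400,400),interpolation=cv2.INTER_CUBIC)]))
print(status.get_state()["wrist_force"])
```

```text
[ 23.2988017    2.89190534 -12.89060516]
```

View pics/s3.png

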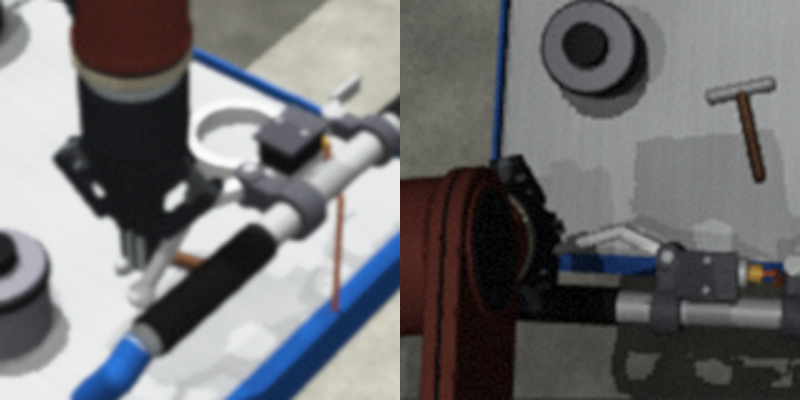

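The lever is pressed well in. The ball is at side pixel (237,296), matching the shift expected at 0.32 rad, and still clear of the bar. Holding on, then releasing gradually along the approach path.

Request:
servo_tool(
  deltas=[
    [0, 0, 0, 0, 0, 0, -1],
    [0, 0, 0, 0, 0, 0, -1],
    [0, 0, 0, 0, 0, 0, -1],
    [0, 0, 0, 0, 0, 0, -1],
    [0, 0, 0, 0, 0, 0, -1],
    [0, 0, 0, 0, 0, 0, -1],
    [0, 0, 0, 0, 0, 0, -1],
    [0, 0, 0, 0, 0, 0, -1],
  ],
)

```text
time_s: 9.35
tool_pos: [0.5256, 0.1197, 0.1755]
ee_rot: [0.625, 0.78, 0.005, 0.005]
wrist_force: [23.8, 1.7, -12.9]
finger_gap: -0.0002
```

Request:
servo_tool(
  deltas=[
    [0, 0, 0, 0, 0, 0, -1],
    [0, 0, 0, 0, 0, 0, -1],
    [0, 0, 0, 0, 0, 0, -1],
    [0, 0, 0, 0, 0, 0, -1],
  ],
)

```text
time_s: 9.75
tool_pos: [0.5255, 0.1197, 0.1755]
ee_rot: [0.625, 0.78, 0.005, 0.005]
wrist_force: [23.6, 1.6, -13.0]
finger_gap: 0.0002
```

Request:
servo_tool(
  deltas=[
    [0, 0, 0, 0, 0.05, 0, -1],
    [0, 0, 0.03, 0, 0.1, 0, -1],
    [0, 0, 0.06, 0, 0.16, 0, -1],
    [0, 0, 0.09, -0.02, 0.22, 0, -1],
    [0, 0, 0.12, -0.03, 0.3, 0, -1],
    [0, 0, 0.15, -0.04, 0.4, 0, -1],
    [0, 0, 0.17, -0.05, 0.5, 0, -1],
    [0, 0, 0.17, -0.05, 0.6, 0, -1],
  ],
)

```text
time_s: 10.55
tool_pos: [0.5795, 0.1277, 0.1742]
ee_rot: [0.72, 0.694, -0.0, -0.0]
wrist_force: [0.2, 0.1, -0.3]
finger_gap: 0.0
```

Request:
servo_tool(
  deltas=[
    [0, 0, 0, 0, 0.15, 0, -1],
    [0, 0, 0, 0, 0.2, -0.2, -1],
    [0, 0, 0, 0, 0.2, -0.5, -1],
    [0, 0, 0, 0, 0.2, -0.8, -1],
    [0, 0, 0, 0, 0.2, -1, -1],
    [0, 0, 0, 0, 0.2, -1, -1],
  ],
)

```text
time_s: 11.15
tool_pos: [0.6012, 0.1273, 0.2785]
ee_rot: [0.719, 0.695, 0.003, 0.002]
wrist_force: [0.7, -0.2, 0.3]
finger_gap: 0.0
```

Request:
servo_tool(
  deltas=[
    [0, 0, 0, -0.3, 0, -0.4, -1],
    [0, 0, 0, -0.7, 0, -0.8, -1],
    [0, 0, 0, -1, 0, -1, -1],
    [0, 0, 0, -1, 0, -1, -1],
    [0, 0, 0, -1, 0, -1, -1],
    [0, 0, 0, -1, 0, -1, -1],
  ],
)

```text
time_s: 11.75
tool_pos: [0.5951, 0.0279, 0.3719]
ee_rot: [0.719, 0.695, -0.001, -0.002]
wrist_force: [0.3, 0.3, 0.4]
finger_gap: -0.0002
```

Run:
```python
from rig import status,get_image
import cv2,numpy as np
g=get_image("side");w=get_image("top")
d=__import__("pickle").load(open("im0.pkl","rb"))
cv2.imwrite("pics/s4.png",np.vstack([np.hstack([cv2.resize(i["color"][170:330,180:340],(390,290),interpolation=cv2.INTER_CUBIC),cv2.resize(j["color"][130:310,100:340],(390,290),interpolation=cv2.INTER_CUBIC)]) for i,j in((d["side"],d["top"]),(g,w))]))
s=status.get_state();print(s["wrist_force"],s["tool_pos"],s["time_s"])
```

```text
[ 0.2633383  -1.17191154  0.31931009] [0.59512173 0.02817316 0.37205652] 11.85
```

View pics/s4.png

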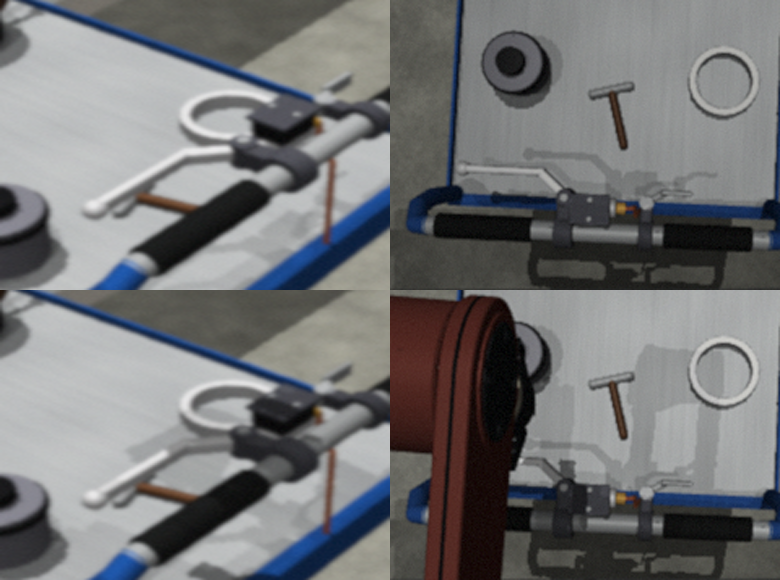

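The before and after views match: the ball is back at the same pixel (95,208 against 95,498−290), the lock lever and loose things haven't moved, and the robot is clear with no measurable force. Handing in.

```bash
python3 -c "
from rig import job_done
print(job_done())"
```

```text
the job is handed in; nothing more can be done
None
```

The brake check is done and handed in at about 12 s; no verdict was reported.

- **Press and hold:** I pressed the lever from its outer side with the backs of the shut fingers until it came up firm. Force rose from 11 N to about 34 N in total with under 1 mm of movement. I eased slightly and held it there at about 27 N for roughly 2 s. During the hold the ball was where it should be at about 0.32 rad.
- **Release:** I let the lever spring out, then backed off, lifted and moved clear.
- **Last checks:**
  - The ball is back at its starting pixel in the side view, so the lever is at rest.
  - The lock lever, ring, clamp screw and can look unmoved. In the last top view the arm hid part of the can, but the side view agrees.
  - Wrist force is about 1 N, which is noise level, with the gripper well above the trolley.
- **Disagreement:** none of the checks failed. The one oddity was a brief sideways friction force of about 7.5 N partway through the press.

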